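# Hold the dead-man lever of the loaded run-in stand at its gauge

## Task

Of the two identical run-in stands, one carries the pinned music-box barrel on its turntable and the other has only the bell parked on it: with the gripper's fingers, press down the sprung dead-man lever of the stand with the barrel until the top of its wooden grip bar is level with the top of the gauge post beside it, never running the lever down to its stop. Hold it level for at least three seconds and finish while still holding it there: the program ends with the lever held, not let go. Do not press the other stand's lever, and leave everything else where it is.

Things in the scene. Friction and masses are not known exactly. Their poses are not given: they have to be found in the camera images.
- stand_a: run-in stand a (both identical, either may be left or right), fixed: grey housing 210 x 120 x 35 mm, from x = -125 to +85 and y = -60 to +60 mm. Origin on the bench under the lever's hinge, z up; its lever points along its own -x (towards the robot, turned by up to 0.4 rad). Two hinge cheeks reach 80 mm above the bench at x = 0, |y| under 20 mm
- seat_a (a point): centre of the top face of stand a's aluminium turntable (68 mm across), 45 mm above the bench, 50 mm from the hinge along the stand's +x. The turntable does not turn in this job
- lever_a (a joint): angle of stand a's sprung dead-man lever, rad: 0 released (leaning 0.2 rad above level), 0.20 lever horizontal and its grip bar's top level with the gauge post's top, 0.40 bottomed. Grows as the grip is pushed down; springs back when let go. Push at the grip about 4 N to start, 8 N at 0.20, 12 N at 0.40
- grip_a (a point): centre of the round wooden grip bar (16 mm diameter, 44 mm long along the stand's y) at the end of lever a; moves with it, 95 mm from the hinge, which is 70 mm above the bench. Bar's top is 8 mm above this point: 97 mm above the bench when released, 78 mm at 0.20 rad, 59 mm bottomed. Clear from above
- gauge_a (a point): centre of the flat top of stand a's fixed steel gauge post, 10 mm in diameter, 78 mm above the bench, beside the grip bar, 50 mm from the bar's centre along the stand's +y
- stand_b: run-in stand b (both identical, either may be left or right), fixed: grey housing 210 x 120 x 35 mm, from x = -125 to +85 and y = -60 to +60 mm. Origin on the bench under the lever's hinge, z up; its lever points along its own -x (towards the robot, turned by up to 0.4 rad). Two hinge cheeks reach 80 mm above the bench at x = 0, |y| under 20 mm
- seat_b (a point): centre of the top face of stand b's aluminium turntable (68 mm across), 45 mm above the bench, 50 mm from the hinge along the stand's +x. The turntable does not turn in this job
- lever_b (a joint): angle of stand b's sprung dead-man lever, rad: 0 released (leaning 0.2 rad above level), 0.20 lever horizontal and its grip bar's top level with the gauge post's top, 0.40 bottomed. Grows as the grip is pushed down; springs back when let go. Push at the grip about 4 N to start, 8 N at 0.20, 12 N at 0.40
- grip_b (a point): centre of the round wooden grip bar (16 mm diameter, 44 mm long along the stand's y) at the end of lever b; moves with it, 95 mm from the hinge, which is 70 mm above the bench. Bar's top is 8 mm above this point: 97 mm above the bench when released, 78 mm at 0.20 rad, 59 mm bottomed. Clear from above
- gauge_b (a point): centre of the flat top of stand b's fixed steel gauge post, 10 mm in diameter, 78 mm above the bench, beside the grip bar, 50 mm from the bar's centre along the stand's +y
- barrel: pinned music-box barrel: upright straight brass cylinder 36 mm across its end flanges, 55 mm tall plus a 6 mm steel stub on top, small steel pins over its side; stands loose on one stand's turntable, origin at the centre of its underside
- bell: pewter bell, mouth down, 60 mm across the mouth, 51 mm tall with its loop; stands loose on the other stand's turntable, origin at the centre of its underside
- crank: bystander: loose brass winding crank, 78 mm long, lying on the bench with its wooden knob up (32 mm tall), between the stands, origin under its middle
- pawl: bystander: steel stop pawl, about 60 mm long and 8 mm thick, lying flat on the bench between the stands, origin under its middle
- loupe: bystander: horn-rimmed loupe, 42 mm across, 30 mm tall, standing on the bench at the robot's right, origin at the centre of its underside
- screwdriver: bystander: screwdriver 150 mm long, lying on the bench at the robot's left, origin under its middle
- oil_jar: bystander: small capped jar, 44 mm across, 60 mm tall, on the bench at the robot's right, origin at the centre of its underside
There are look-alikes about, which are no part of the job. Leave any orange or pink look-alike of the stand_b alone.

How it is judged:
By the outcome, as a careful person would: the job done as asked, in the order asked, and still so for the second after the job is handed in, while the arm keeps its last pose, push and grip.
It also fails if it takes over 40 s, if anything falls off the work surface, if the arm or the gripper's body presses on something with over 40 N, if the wrist force passes 120 N, or if a joint passes its speed limit or range.

## Robot

A 6-joint arm with a two-finger parallel gripper is mounted at the origin on the work surface. World frame = base frame: x ahead of the robot, y to its left, z up, the work surface at z = 0. Lengths are in m, angles in rad, forces in N, time in s.
With the tool pointing down it reaches from about 0.35 to 0.85 m from the base axis. Payload 8.1 kg.
Tool frame: the origin (TCP) lies at the centre of the arm's flange, where the gripper is bolted on; the fingertips stand 186 mm ahead of it and the grasp point (between the pads) lies 167 mm ahead of it; z points along the fingers, y is the line along which they close (so a half turn about z gives the same grasp; the last joint's range is limited). The gripper opens to 93 mm and grips with 3 to 60 N. Pads are 15 mm wide; open, the fingers measure 128 mm over their backs; the gripper's body (75 mm by 188 mm) begins 65 mm behind the grasp point.
Start: joints at [1.015, 0.13, 1.488, -0, 1.523, -0.085], TCP at [0.272, 0.535, 0.405] pointing down, gripper open.
Joint ranges: [-2.96, 2.96], [-0.89, 2.26], [0.02, 2.5], [-1.34, 4.48], [0, 2.73], [-2.66, 2.66]. Speed limits (rad/s): [2.39, 2.39, 2.79, 3.14, 3.14, 3.14].

## Interface

Orientations are given as a rotation vector (axis times angle).
In Python, from plant import read_state, read_camera, camera_params, robot gives the robot as it stands.
- The arm moves only by the tool carry_out, never from a script. Its argument "targets" is a list of rows, each an object of numbers: "hand": the opening in per cent of the stroke, from 0 (shut) to 100 (fully open); "x", "y", "z": the shift along the tool's x, y, z in m; "ax", "ay", "az": the turn, a rotation vector about the tool's x, y, z in rad. In form: [{"hand": .., "x": .., "y": .., "z": .., "ax": .., "ay": .., "az": ..}, ...]. A call has 1 to 8 rows; each row is the pose to reach, as a shift and turn from the pose commanded when the call began, along the tool's axes at that moment; what a row does not reach only later rows make up. A row lasts 1/8 s, in which the tool goes at most 62.5 mm and 10.7 degrees, less where a joint would pass 70% of its speed; a pose out of reach is approached as far as the arm can. A call with a gripper value outside its range is refused whole. The fingers move at their own pace and stop on an object; "newtons" is the grip in N (left out, the last holds). Time passes only in rows, so rows that repeat a pose let the fingers close. It gives the time, the measured TCP pose, the force, the opening and the grip force at its end, in the units of the state.
- read_state(): the state, without advancing time (a new reading comes with each control period).
- read_camera(name): name is "scene" or "top" or "wrist"; returns (picture, depth): 480x640x3 uint8, blue, green, red; 480x640 float32, m along the optical axis (not along the pixel's ray), 0 where there is no reading.
- camera_params(name): a dict with "fx", "fy", "cx", "cy" (pixels), "k1" (the pictures are not rectified: a ray, as slopes to the right and down, at radius r is drawn at 1 + k1 r^2 times it, then the intrinsics apply), "position" and "rotation" of the camera in the world. Camera axes: x right, y up, looking along -z (the intrinsics and any distortion apply to the point x, -y, -z); pixel columns grow to the right and rows downward; lengths in m; the calibration is good to about 2 mm. A picture is of the moment at which its call begins: read the wrist's pose just before it. camera_params takes no time and is no camera call; for the wrist camera it gives the pose at the moment of the call.
- robot.close_job(): hands the job in; it is judged then, once.
The state is a dict: "t": time; "q": joint angles; "dq": joint speeds; "joint_torque": joint torques, N m; "tool_pos": TCP position; "orientation": TCP orientation; "force": force on the tool from outside, world axes, zero at the start; "wrist_torque": the same for the moment, N m; "opening": finger opening in m; "gripper_force": force on a finger pad.
Only numpy, scipy, OpenCV 4.12 (cv2) and the standard library are available. Lean on these libraries where they do the work, as an engineer would, in place of code of your own. Each camera call takes 0.05 s, during which the arm holds its last target. There are 200 camera calls.

## Working session

There is one attempt and no reset: what is moved stays moved. The work goes in short steps, Python scripts to look and compute and a tool call to move; the robot and the scene stay as the last step left them, time stands still between calls to the robot, and variables do not carry over. Pictures are saved under pics/ and viewed, at most 10 in all, crops included, and the job is handed in when it is done.

Besides the shell and the picture viewer there is one more tool, called after "Call:" as name(argument=value, ...), one argument or row to a line, values as JSON. carry_out: Moves the arm, as the interface text tells. Its arguments: {"type":"object","properties":{"targets":{"type":"array","items":{"type":"object","properties":{"hand":{"type":"number"},"x":{"type":"number"},"y":{"type":"number"},"z":{"type":"number"},"ax":{"type":"number"},"ay":{"type":"number"},"az":{"type":"number"}}}},"newtons":{"type":"number"}},"required":["targets"]}

```bash
mkdir -p pics; cat > h.py <<'E'
import numpy as np, cv2
from plant import read_state, read_camera, camera_params, robot
def grab(name):
    p=camera_params(name); im,d=read_camera(name); return p,im,d
def pt(p,d,u,v,w=2):
    x=(u-p['cx'])/p['fx']; y=(v-p['cy'])/p['fy']
    k=np.array([[p['fx'],0,p['cx']],[0,p['fy'],p['cy']],[0,0,1.]])
    x,y=cv2.undistortPoints(np.array([[[u,v]]],float),k,np.array([p['k1'],0,0,0,0]))[0,0]
    a=d[int(v)-w:int(v)+w+1,int(u)-w:int(u)+w+1]; z=np.median(a[a>0])
    R=np.array(p['rotation']); 
    return np.array(p['position'])+R@np.array([x*z,-y*z,-z])
E
python3 - <<'E'
from h import *
for n in ('scene','top'):
    p,im,d=grab(n); cv2.imwrite(f'pics/{n}.png',im); np.save(n+'.npy',d); print(n,p)
s=read_state(); print(s)
E
```

```text
scene {'fx': 495.7529009707848, 'fy': 495.7529009707848, 'cx': 325.9782041484229, 'cy': 235.8065145854792, 'k1': -0.017399384561316303, 'position': array([0.90689885, 0.63421542, 1.11448778]), 'rotation': array([0.20943998, 0.82187581, 2.51956776])}
top {'fx': 554.8334732110237, 'fy': 554.8334732110237, 'cx': 320.362850085547, 'cy': 237.9390576152755, 'k1': 0.024455528123191923, 'position': array([ 0.16701515, -0.01684995,  1.80312678]), 'rotation': array([ 0.1474151 , -0.15625932, -1.5644343 ])}
{'t': 0.1, 'q': array([ 1.01454528e+00,  1.31100783e-01,  1.48915665e+00,  5.33859476e-06,
        1.52300576e+00, -8.54153411e-02]), 'dq': array([-0.00057461, -0.00124005, -0.00335969, -0.00058663,  0.00055564,
        0.00092901]), 'joint_torque': array([ 7.09779124e-04, -5.61348617e+01, -4.93094516e+01,  7.70227960e-02,
        2.93158041e-02, -5.55421923e-05]), 'tool_pos': array([0.27205914, 0.53454807, 0.40379059]), 'orientation': array([-7.32650505e-01, -3.05441973e+00,  2.48711043e-03]), 'force': array([ 0.18338681, -0.34405108, -0.6254149 ]), 'wrist_torque': array([0.05073335, 0.07249463, 0.03141752]), 'gripper_force': 0.0, 'opening': 0.093125242214457}
```

Rotation is a rotation vector.

```bash
sed -i "s/R=np.array(p\['rotation'\]); /R=cv2.Rodrigues(np.array(p['rotation'],float))[0]/" h.py
```

```text
(no output)
```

View pics/scene.png

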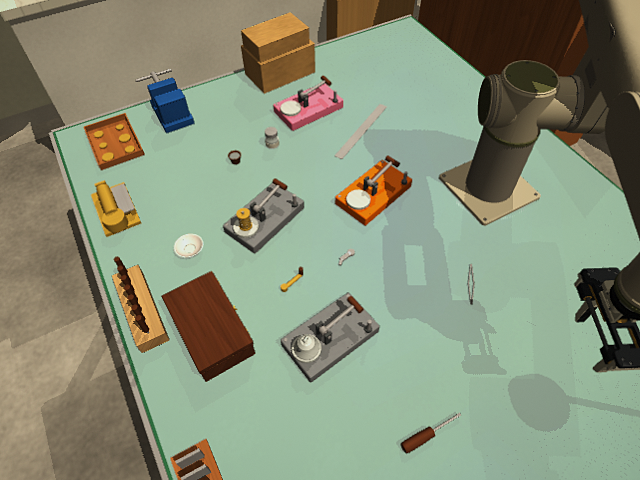

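View pics/top.png

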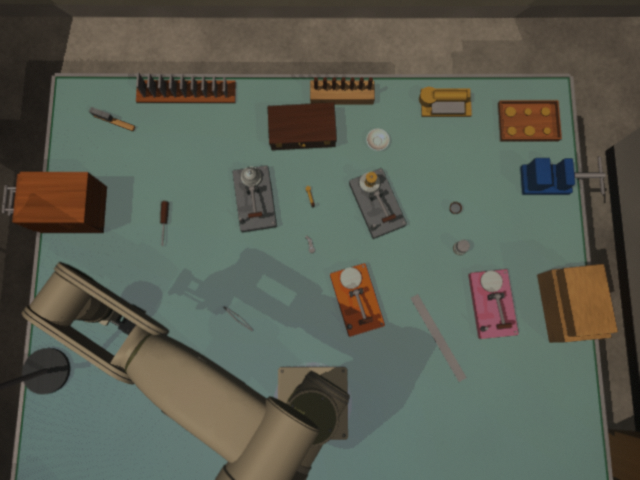

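Two grey stands could be meant: scene (262,215) with a brass cylinder on it, and scene (330,335) with the pewter bell. The orange stand (373,190) and pink stand (308,105) are look-alikes. The first fits; I'll confirm it in an enlarged crop.

```bash
python3 - <<'E'
from h import *
a=cv2.imread('pics/scene.png')[165:265,205:325]; b=cv2.imread('pics/top.png')[160:245,340:420]
a=cv2.resize(a,None,fx=4,fy=4,interpolation=cv2.INTER_CUBIC);b=cv2.resize(b,(320,340),interpolation=cv2.INTER_CUBIC)
c=np.zeros((400,800,3),np.uint8);c[:400,:480]=a;c[:340,480:]=b;cv2.imwrite('pics/crop.png',c)
E
```

```text
(no output)
```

View pics/crop.png

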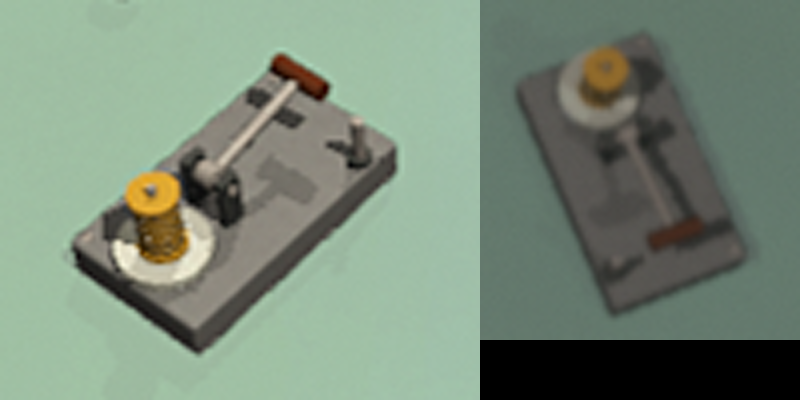

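The crop shows the brass barrel (crop 153,215) on the grey stand's turntable. The grip is at crop (300,75) and the gauge top at (357,122). So the stand at scene (262,215) is the target, and I'll fit its pose next.

```bash
cat > fit.py <<'E'
from h import *
from scipy.optimize import least_squares
def proj(p,X):
    R=cv2.Rodrigues(np.array(p['rotation'],float))[0]; c=(np.atleast_2d(X)-p['position'])@R
    k=np.array([[p['fx'],0,p['cx']],[0,p['fy'],p['cy']],[0,0,1.]])
    return cv2.projectPoints(c*[1,-1,-1],np.zeros(3),np.zeros(3),k,np.array([p['k1'],0,0,0,0.]))[0][:,0]
def W(q,M):
    c,s=np.cos(q[2]),np.sin(q[2]); M=np.atleast_2d(M)
    return np.c_[q[0]+c*M[:,0]-s*M[:,1],q[1]+s*M[:,0]+c*M[:,1],M[:,2]]
E
python3 - <<'E'
from fit import *
pS=camera_params('scene');pT=camera_params('top')
M=np.array([[85,-60,35],[85,60,35],[-125,60,35],[-95,50,78],[-93,0,89]])/1000.
S=np.array([[75,245],[200,335],[397,150],[357,122],[300,75]])/4.+[205,165]
N=np.array([[85,60,35],[85,-60,35],[-125,60,35],[-125,-60,35],[-93,0,89]])/1000.
T=np.array([[520,80],[645,35],[612,312],[745,262],[676,234]])-[480,0]; T=T/4.+[340,160]
for nm,f in (('S',lambda q:(proj(pS,W(q,M))-S).ravel()),('T',lambda q:(proj(pT,W(q,N))-T).ravel())):
    r=least_squares(f,[.6,-.15,0.],loss='soft_l1'); print(nm,r.x,r.fun.round(1))
    print('grip lvl',W(r.x,[-.095,0,.07]),'gauge',W(r.x,[-.095,.05,.078]))
d=np.load('scene.npy')
for u,v in S[3:].round(): print(pt(pS,d,u,v,1))
E
```

```text
S [ 0.65736417 -0.19866308  0.40416517] [-1.3  0.3 -0.2 -0.1  0.7 -2.   0.4 -0.2  0.1  1. ]
grip lvl [[ 0.57001823 -0.23602196  0.07      ]] gauge [[ 0.55035566 -0.19005041  0.078     ]]
T [ 0.65086496 -0.20827551  0.36954185] [-1.   0.2  1.2 -1.  -0.1  0.2  0.7 -0.3 -0.7  0.5]
grip lvl [[ 0.56227813 -0.24258839  0.07      ]] gauge [[ 0.54421872 -0.19596375  0.078     ]]
[ 0.55208153 -0.19088398  0.07525872]
[ 0.57263136 -0.23336366  0.09444363]
```

Call:
carry_out(
  targets=[
    {"hand": 0,"x": -0.03,"y": -0.027,"z": 0,"az": 0.1},
    {"hand": 0,"x": -0.07,"y": -0.063,"z": 0,"az": 0.26},
    {"hand": 0,"x": -0.115,"y": -0.104,"z": 0,"az": 0.43},
    {"hand": 0,"x": -0.155,"y": -0.14,"z": 0,"az": 0.58},
    {"hand": 0,"x": -0.195,"y": -0.176,"z": 0,"az": 0.73},
    {"hand": 0,"x": -0.235,"y": -0.213,"z": 0,"az": 0.88},
    {"hand": 0,"x": -0.27,"y": -0.245,"z": 0,"az": 1.02},
    {"hand": 0,"x": -0.306,"y": -0.277,"z": 0,"az": 1.14},
  ],
  newtons=20,
)

```text
schema error: expected keys hand, x, y, z, ax, ay, az
```

```bash
cat > togo.py <<'E'
from h import *
import sys
from scipy.spatial.transform import Rotation as Ro
def togo(pos,yaw):
    s=read_state(); R=Ro.from_rotvec(s['orientation'])
    Rt=Ro.from_matrix(np.array([[np.sin(yaw+np.pi),0,0]]*3)*0+np.c_[[-np.cos(yaw),-np.sin(yaw),0],[np.sin(yaw),-np.cos(yaw),0],[0,0,-1]]) 
    if np.linalg.det(Rt.as_matrix())<0: print('bad')
    M=np.c_[[np.cos(yaw),np.sin(yaw),0],[np.sin(yaw),-np.cos(yaw),0],[0,0,-1]]
    Rt=Ro.from_matrix(M)
    print('t',s['t'],'tcp',s['tool_pos'].round(4),'F',s['force'].round(2),'q',s['q'].round(2),'open',s['opening'])
    print('shift',R.inv().apply(np.array(pos)-s['tool_pos']).round(4),'turn',(R.inv()*Rt).as_rotvec().round(3))
E
sed -i '/Rt=Ro.from_matrix(np.array/d;/bad/d' togo.py
python3 -c "
from togo import *
togo([.567,-.238,.404],.39)"
```

```text
t 0.1 tcp [0.2721 0.5345 0.4038] F [ 0.18 -0.34 -0.63] q [ 1.01  0.13  1.49  0.    1.52 -0.09] open 0.093125242214457
shift [-6.133e-01 -5.547e-01  6.000e-04] turn [-1.000e-03  2.000e-03  2.281e+00]
```

Call:
carry_out(
  targets=[
    {"hand": 0,"x": -0.03,"y": -0.027,"z": 0,"ax": 0,"ay": 0,"az": 0.1},
    {"hand": 0,"x": -0.07,"y": -0.063,"z": 0,"ax": 0,"ay": 0,"az": 0.26},
    {"hand": 0,"x": -0.115,"y": -0.104,"z": 0,"ax": 0,"ay": 0,"az": 0.43},
    {"hand": 0,"x": -0.155,"y": -0.14,"z": 0,"ax": 0,"ay": 0,"az": 0.58},
    {"hand": 0,"x": -0.195,"y": -0.176,"z": 0,"ax": 0,"ay": 0,"az": 0.73},
    {"hand": 0,"x": -0.235,"y": -0.213,"z": 0,"ax": 0,"ay": 0,"az": 0.88},
    {"hand": 0,"x": -0.27,"y": -0.245,"z": 0,"ax": 0,"ay": 0,"az": 1.02},
    {"hand": 0,"x": -0.306,"y": -0.277,"z": 0,"ax": 0,"ay": 0,"az": 1.14},
  ],
  newtons=20,
)

```text
t: 1.1
tool_pos: [0.4193, 0.1475, 0.4045]
orientation: [-2.27, -2.172, 0.0]
force: [0.5, -0.4, -0.8]
opening: 0.018
gripper_force: 0.0
```

```bash
python3 -c "
from togo import *
togo([.567,-.238,.404],.39)"
```

```text
t 1.1 tcp [0.4193 0.1475 0.4045] F [ 0.48 -0.44 -0.77] q [ 0.22 -0.3   1.9   0.    1.55  0.27] open 0.017974357554929637
shift [-0.3785  0.1646  0.0004] turn [-0.     0.     1.136]
```

Call:
carry_out(
  targets=[
    {"hand": 0,"x": -0.045,"y": 0.02,"z": 0,"ax": 0,"ay": 0,"az": 0.14},
    {"hand": 0,"x": -0.095,"y": 0.041,"z": 0,"ax": 0,"ay": 0,"az": 0.3},
    {"hand": 0,"x": -0.145,"y": 0.063,"z": 0,"ax": 0,"ay": 0,"az": 0.46},
    {"hand": 0,"x": -0.195,"y": 0.085,"z": 0,"ax": 0,"ay": 0,"az": 0.62},
    {"hand": 0,"x": -0.245,"y": 0.107,"z": 0,"ax": 0,"ay": 0,"az": 0.78},
    {"hand": 0,"x": -0.295,"y": 0.128,"z": 0,"ax": 0,"ay": 0,"az": 0.92},
    {"hand": 0,"x": -0.345,"y": 0.15,"z": 0,"ax": 0,"ay": 0,"az": 1.05},
    {"hand": 0,"x": -0.3785,"y": 0.165,"z": 0,"ax": 0,"ay": 0,"az": 1.136},
  ],
)

```text
t: 2.1
tool_pos: [0.5692, -0.2381, 0.4039]
orientation: [-3.082, -0.608, 0.001]
force: [0.1, 0.6, 0.3]
opening: 0.0005
gripper_force: 0.0
```

```bash
python3 -c "
from togo import *
togo([.567,-.238,.404],.39)
p,im,d=grab('wrist');cv2.imwrite('pics/w1.png',im);np.save('w1.npy',d);np.save('w1p.npy',p,allow_pickle=True);print(p)"
```

```text
t 2.1 tcp [ 0.5692 -0.2381  0.4039] F [0.14 0.63 0.26] q [-0.48  0.18  1.44 -0.    1.53  0.7 ] open 0.00048265042680038626
shift [-0.002  -0.0009 -0.0001] turn [-0.001  0.001 -0.   ]
{'fx': 414.9286975141013, 'fy': 414.9286975141013, 'cx': 314.35481484159106, 'cy': 237.9733980375972, 'k1': -0.07395117522811699, 'position': array([ 0.63460994, -0.21109567,  0.38284447]), 'rotation': array([-0.22889506,  0.15359753, -1.17366502])}
```

View pics/w1.png

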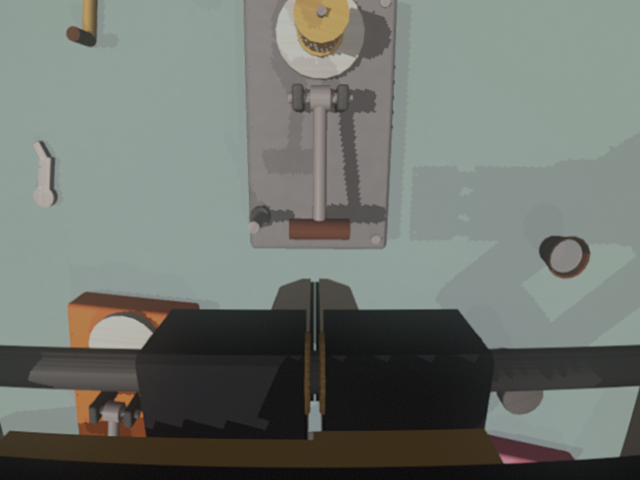

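The wrist view shows the target stand: bar at (290–350, 229), gauge top about (254,227), hinge at (320,97), barrel stub (322,11).

```bash
python3 - <<'E'
from fit import *; from togo import togo
p=np.load('w1p.npy',allow_pickle=True).item(); d=np.load('w1.npy')
for u,v in [(320,227),(300,227),(340,227),(254,227),(320,100),(318,180)]: print((u,v),pt(p,d,u,v,1).round(4))
M=np.array([[-93,0,89+6],[-93,22,89],[-93,-22,89],[-95,50,78],[-125,60,35],[-125,-60,35]])/1000.
S=np.array([[320,227],[289,229],[350,229],[254,227],[251,243],[386,243]],float)
r=least_squares(lambda q:(proj(p,W(q,M))-S).ravel(),[.65,-.2,.39],loss='soft_l1');print(r.x,r.fun.round(1))
g=W(r.x,[-.095,0,.07])[0];print(g, 'gauge',W(r.x,[-.095,.05,.078]))
togo([g[0],g[1],.404],r.x[2])
E
```

```text
(320, 227) [ 0.5728 -0.2408  0.0949]
(300, 227) [ 0.5675 -0.2276  0.0954]
(340, 227) [ 0.5783 -0.2539  0.0956]
(254, 227) [ 0.55   -0.1964  0.0773]
(320, 100) [ 0.654  -0.2073  0.0781]
(318, 180) [ 0.6022 -0.2272  0.0858]
[ 0.65735695 -0.20397906  0.40838741] [-0.3  1.   0.4 -2.3 -0.2 -3.4 -0.7 -0.5 -0.2  5.8  2.   3.4]
[ 0.57016952 -0.2417064   0.07      ] gauge [[ 0.55031302 -0.19581828  0.078     ]]
t 2.15 tcp [ 0.5695 -0.2411  0.4034] F [-3.76 -0.36  0.72] q [-0.48  0.18  1.44 -0.    1.53  0.7 ] open 0.00029184031114681147
shift [ 0.0004  0.0008 -0.0006] turn [ 0.001  0.001 -0.024]
```

Call:
carry_out(
  targets=[
    {"hand": 0,"x": 0,"y": 0.001,"z": 0.03,"ax": 0,"ay": 0,"az": -0.01},
    {"hand": 0,"x": 0,"y": 0.001,"z": 0.06,"ax": 0,"ay": 0,"az": -0.01},
    {"hand": 0,"x": 0,"y": 0.001,"z": 0.085,"ax": 0,"ay": 0,"az": -0.01},
    {"hand": 0,"x": 0,"y": 0.001,"z": 0.1,"ax": 0,"ay": 0,"az": -0.01},
    {"hand": 0,"x": 0,"y": 0.001,"z": 0.11,"ax": 0,"ay": 0,"az": -0.01},
    {"hand": 0,"x": 0,"y": 0.001,"z": 0.112,"ax": 0,"ay": 0,"az": -0.01},
    {"hand": 0,"x": 0,"y": 0.001,"z": 0.112,"ax": 0,"ay": 0,"az": -0.01},
  ],
)

```text
t: 3.02
tool_pos: [0.5696, -0.2367, 0.2936]
orientation: [3.077, 0.632, 0.002]
force: [0.6, -0.3, -0.3]
opening: 0.0003
gripper_force: 0.0
```

```bash
cat > avg.py <<'E'
from h import *
P=[];F=[]
for i in range(6):
    p,im,d=grab('wrist'); s=read_state(); P.append(s['tool_pos']);F.append(s['force'])
print(s['t'],'tcp',np.mean(P,0).round(4),np.std(P,0).round(4),'F',np.mean(F,0).round(2),np.std(F,0).round(2))
import sys
cv2.imwrite(f'pics/{sys.argv[1]}.png',im);np.save(sys.argv[1]+'.npy',d);np.save(sys.argv[1]+'p.npy',p,allow_pickle=True)
E
python3 avg.py w2
```

```text
3.325 tcp [ 0.5696 -0.2368  0.2936] [0.0001 0.     0.0002] F [-0.15 -0.33  0.02] [0.35 0.53 0.35]
```

View pics/w2.png

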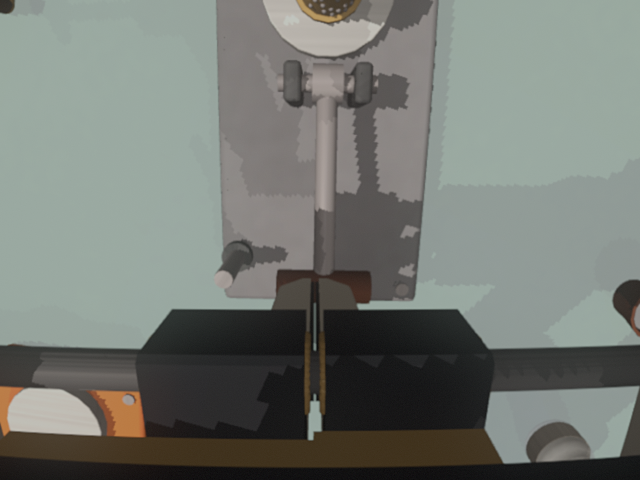

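The fingertips (315,280) are right above the bar (277–371, rows 270–302), about 4 mm towards the gauge. I'll shift across and press partway.

Call:
carry_out(
  targets=[
    {"hand": 0,"x": -0.001,"y": 0.0045,"z": 0.002,"ax": 0,"ay": 0,"az": 0},
    {"hand": 0,"x": -0.001,"y": 0.0045,"z": 0.008,"ax": 0,"ay": 0,"az": 0},
    {"hand": 0,"x": -0.001,"y": 0.0045,"z": 0.012,"ax": 0,"ay": 0,"az": 0},
    {"hand": 0,"x": -0.001,"y": 0.0045,"z": 0.016,"ax": 0,"ay": 0,"az": 0},
    {"hand": 0,"x": -0.001,"y": 0.0045,"z": 0.02,"ax": 0,"ay": 0,"az": 0},
    {"hand": 0,"x": -0.001,"y": 0.0045,"z": 0.023,"ax": 0,"ay": 0,"az": 0},
    {"hand": 0,"x": -0.001,"y": 0.0045,"z": 0.023,"ax": 0,"ay": 0,"az": 0},
  ],
)

```text
t: 4.2
tool_pos: [0.5698, -0.2417, 0.27]
orientation: [3.077, 0.631, -0.002]
force: [-4.9, -2.0, 6.7]
opening: 0.0004
gripper_force: 3.5
```

```bash
python3 avg.py w3
```

```text
4.5 tcp [ 0.5699 -0.2417  0.2702] [0. 0. 0.] F [-4.98 -1.91  6.68] [0.36 0.25 0.5 ]
```

Call:
carry_out(
  targets=[
    {"hand": 0,"x": -0.001,"y": 0,"z": 0.002,"ax": 0,"ay": 0,"az": 0},
    {"hand": 0,"x": -0.002,"y": 0,"z": 0.004,"ax": 0,"ay": 0,"az": 0},
    {"hand": 0,"x": -0.002,"y": 0,"z": 0.006,"ax": 0,"ay": 0,"az": 0},
    {"hand": 0,"x": -0.002,"y": 0,"z": 0.006,"ax": 0,"ay": 0,"az": 0},
    {"hand": 0,"x": -0.002,"y": 0,"z": 0.006,"ax": 0,"ay": 0,"az": 0},
  ],
)

```text
t: 5.12
tool_pos: [0.5687, -0.2421, 0.2648]
orientation: [3.077, 0.631, 0.002]
force: [-2.6, 0.8, 7.2]
opening: 0.0006
gripper_force: 3.8
```

```bash
python3 avg.py w4; python3 - <<'E'
from fit import *
p=np.load('w4p.npy',allow_pickle=True).item(); d=np.load('w4.npy'); im=cv2.imread('pics/w4.png')
q=[.6574,-.204,.395]
for n,m in dict(gauge=[-.095,.05,.078],e1=[-.095,.02,.078],e2=[-.095,-.02,.078],rod=[-.06,0,.075]).items(): print(n,proj(p,W(q,m))[0].round(0))
cv2.imwrite('pics/w4c.png',cv2.resize(im[220:340,200:400],(800,480),interpolation=cv2.INTER_CUBIC))
E
```

```text
5.425 tcp [ 0.5687 -0.2421  0.2648] [0. 0. 0.] F [-1.57  0.07  7.88] [0.48 0.6  0.45]
gauge [196. 294.]
e1 [265. 295.]
e2 [358. 296.]
rod [312. 214.]
```

View pics/w4c.png

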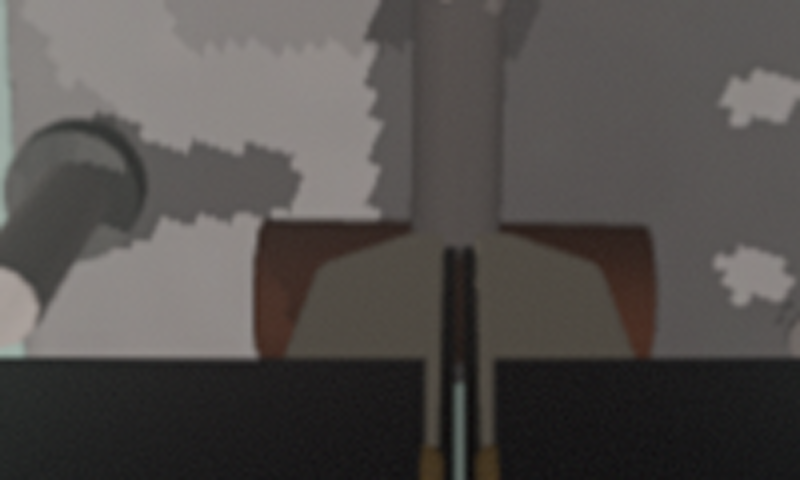

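The crop shows the fingers centred on the bar (crop 255–655) and the gauge top at the left edge (crop 10,305). I'll compare the heights by depth.

```bash
python3 - <<'E'
from fit import *
p=np.load('w4p.npy',allow_pickle=True).item(); d=np.load('w4.npy')
for u in (198,201,204): print('g',[pt(p,d,u,v,1).round(4)[2] for v in (290,294,298,302)])
for u in (267,270,358,361): print('b',u,[pt(p,d,u,v,0).round(4)[2] for v in range(278,309,3)])
p,im,d=grab('scene')
q=[.6574,-.202,.395]
print(proj(p,W(q,[[-.095,.05,.078],[-.095,.02,.078],[-.095,-.02,.078]])).round())
E
```

```text
g [np.float64(0.077), np.float64(0.077), np.float64(0.077), np.float64(0.0772)]
g [np.float64(0.0771), np.float64(0.0768), np.float64(0.077), np.float64(0.0769)]
g [np.float64(0.0769), np.float64(0.0774), np.float64(0.0772), np.float64(0.0772)]
b 267 [np.float64(0.0722), np.float64(0.0742), np.float64(0.0762), np.float64(0.0762), np.float64(0.0761), np.float64(0.0761), np.float64(0.0773), np.float64(0.0773), np.float64(0.0777), np.float64(0.0768), np.float64(0.075)]
b 270 [np.float64(0.0719), np.float64(0.0746), np.float64(0.0746), np.float64(0.0754), np.float64(0.0767), np.float64(0.076), np.float64(0.0769), np.float64(0.0779), np.float64(0.0778), np.float64(0.0758), np.float64(0.0751)]
b 358 [np.float64(0.0714), np.float64(0.0725), np.float64(0.075), np.float64(0.075), np.float64(0.0762), np.float64(0.077), np.float64(0.077), np.float64(0.0774), np.float64(0.0772), np.float64(0.077), np.float64(0.1076)]
b 361 [np.float64(0.0709), np.float64(0.0738), np.float64(0.0741), np.float64(0.0746), np.float64(0.0767), np.float64(0.0775), np.float64(0.0769), np.float64(0.0769), np.float64(0.0777), np.float64(0.0772), np.float64(0.0761)]
[[294. 195.]
 [286. 190.]
 [275. 183.]]
```

The bar top reads about 0.5 mm above the gauge top, which agrees with the tip at 0.0788. I'll trim that out and hold.

Call:
carry_out(
  targets=[
    {"hand": 0,"x": 0,"y": 0,"z": 0.0006,"ax": 0,"ay": 0,"az": 0},
    {"hand": 0,"x": 0,"y": 0,"z": 0.0006,"ax": 0,"ay": 0,"az": 0},
    {"hand": 0,"x": 0,"y": 0,"z": 0.0006,"ax": 0,"ay": 0,"az": 0},
    {"hand": 0,"x": 0,"y": 0,"z": 0.0006,"ax": 0,"ay": 0,"az": 0},
    {"hand": 0,"x": 0,"y": 0,"z": 0.0006,"ax": 0,"ay": 0,"az": 0},
    {"hand": 0,"x": 0,"y": 0,"z": 0.0006,"ax": 0,"ay": 0,"az": 0},
    {"hand": 0,"x": 0,"y": 0,"z": 0.0006,"ax": 0,"ay": 0,"az": 0},
    {"hand": 0,"x": 0,"y": 0,"z": 0.0006,"ax": 0,"ay": 0,"az": 0},
  ],
)

```text
t: 6.48
tool_pos: [0.5687, -0.2421, 0.2642]
orientation: [3.077, 0.631, 0.002]
force: [-1.9, 0.8, 7.1]
opening: 0.0003
gripper_force: 3.8
```

Call:
carry_out(
  targets=[
    {"hand": 0,"x": 0,"y": 0,"z": 0,"ax": 0,"ay": 0,"az": 0},
    {"hand": 0,"x": 0,"y": 0,"z": 0,"ax": 0,"ay": 0,"az": 0},
    {"hand": 0,"x": 0,"y": 0,"z": 0,"ax": 0,"ay": 0,"az": 0},
    {"hand": 0,"x": 0,"y": 0,"z": 0,"ax": 0,"ay": 0,"az": 0},
    {"hand": 0,"x": 0,"y": 0,"z": 0,"ax": 0,"ay": 0,"az": 0},
    {"hand": 0,"x": 0,"y": 0,"z": 0,"ax": 0,"ay": 0,"az": 0},
    {"hand": 0,"x": 0,"y": 0,"z": 0,"ax": 0,"ay": 0,"az": 0},
    {"hand": 0,"x": 0,"y": 0,"z": 0,"ax": 0,"ay": 0,"az": 0},
  ],
)

```text
t: 7.48
tool_pos: [0.5687, -0.2421, 0.2642]
orientation: [3.077, 0.631, 0.002]
force: [-2.6, 1.2, 8.3]
opening: 0.0007
gripper_force: 3.8
```

Call:
carry_out(
  targets=[
    {"hand": 0,"x": 0,"y": 0,"z": 0,"ax": 0,"ay": 0,"az": 0},
    {"hand": 0,"x": 0,"y": 0,"z": 0,"ax": 0,"ay": 0,"az": 0},
    {"hand": 0,"x": 0,"y": 0,"z": 0,"ax": 0,"ay": 0,"az": 0},
    {"hand": 0,"x": 0,"y": 0,"z": 0,"ax": 0,"ay": 0,"az": 0},
    {"hand": 0,"x": 0,"y": 0,"z": 0,"ax": 0,"ay": 0,"az": 0},
    {"hand": 0,"x": 0,"y": 0,"z": 0,"ax": 0,"ay": 0,"az": 0},
    {"hand": 0,"x": 0,"y": 0,"z": 0,"ax": 0,"ay": 0,"az": 0},
    {"hand": 0,"x": 0,"y": 0,"z": 0,"ax": 0,"ay": 0,"az": 0},
  ],
)

```text
t: 8.48
tool_pos: [0.5687, -0.2421, 0.2642]
orientation: [3.077, 0.631, 0.002]
force: [-0.9, 0.9, 7.3]
opening: 0.0003
gripper_force: 3.8
```

Call:
carry_out(
  targets=[
    {"hand": 0,"x": 0,"y": 0,"z": 0,"ax": 0,"ay": 0,"az": 0},
    {"hand": 0,"x": 0,"y": 0,"z": 0,"ax": 0,"ay": 0,"az": 0},
    {"hand": 0,"x": 0,"y": 0,"z": 0,"ax": 0,"ay": 0,"az": 0},
    {"hand": 0,"x": 0,"y": 0,"z": 0,"ax": 0,"ay": 0,"az": 0},
    {"hand": 0,"x": 0,"y": 0,"z": 0,"ax": 0,"ay": 0,"az": 0},
    {"hand": 0,"x": 0,"y": 0,"z": 0,"ax": 0,"ay": 0,"az": 0},
    {"hand": 0,"x": 0,"y": 0,"z": 0,"ax": 0,"ay": 0,"az": 0},
    {"hand": 0,"x": 0,"y": 0,"z": 0,"ax": 0,"ay": 0,"az": 0},
  ],
)

```text
t: 9.48
tool_pos: [0.5687, -0.2421, 0.2642]
orientation: [3.077, 0.631, 0.002]
force: [-1.4, 0.9, 7.2]
opening: 0.0006
gripper_force: 3.8
```

Call:
carry_out(
  targets=[
    {"hand": 0,"x": 0,"y": 0,"z": 0,"ax": 0,"ay": 0,"az": 0},
    {"hand": 0,"x": 0,"y": 0,"z": 0,"ax": 0,"ay": 0,"az": 0},
    {"hand": 0,"x": 0,"y": 0,"z": 0,"ax": 0,"ay": 0,"az": 0},
    {"hand": 0,"x": 0,"y": 0,"z": 0,"ax": 0,"ay": 0,"az": 0},
    {"hand": 0,"x": 0,"y": 0,"z": 0,"ax": 0,"ay": 0,"az": 0},
    {"hand": 0,"x": 0,"y": 0,"z": 0,"ax": 0,"ay": 0,"az": 0},
    {"hand": 0,"x": 0,"y": 0,"z": 0,"ax": 0,"ay": 0,"az": 0},
    {"hand": 0,"x": 0,"y": 0,"z": 0,"ax": 0,"ay": 0,"az": 0},
  ],
)

```text
t: 10.48
tool_pos: [0.5687, -0.2421, 0.2642]
orientation: [3.077, 0.631, 0.002]
force: [-0.7, -0.6, 7.6]
opening: 0.0003
gripper_force: 3.8
```

```bash
python3 avg.py w5; python3 - <<'E'
from fit import *
p=np.load('w5p.npy',allow_pickle=True).item(); d=np.load('w5.npy')
print('g',np.median([pt(p,d,u,v,1)[2] for u in (198,201,204) for v in (290,294,298,302)]))
print('b',[max(np.median([pt(p,d,u+i,v,1)[2] for i in(-1,0,1)]) for v in range(287,305,2)).round(4) for u in (268,270,361)])
E
```

```text
10.775 tcp [ 0.5687 -0.2421  0.2642] [0. 0. 0.] F [-1.44  0.29  7.68] [0.44 0.61 0.62]
g 0.07693852261624105
b [np.float64(0.0769), np.float64(0.0769), np.float64(0.077)]
```

The bar top and gauge top are level at 76.9 mm, and the lever has been held there for more than 4 s.

```bash
python3 -c "
from plant import robot
print(robot.close_job())"
```

```text
the job is handed in; nothing more can be done
None
```

The barrel stand's lever was pressed until its grip bar was level with the gauge post (both measured 76.9 mm by the wrist camera), held for over 4 s without reaching its stop, and handed in still held; the other stand's lever was not touched.

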